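# Release and slide off the compost caddy's filter cover

## Robot

A 7-joint arm with a two-finger parallel gripper is mounted at the origin on the work surface. World frame = base frame: x ahead of the robot, y to its left, z up, the work surface at z = 0. Lengths are in m, angles in rad, forces in N, time in s.
With the tool pointing down it reaches from about 0.425 to 0.925 m from the base axis. Payload 6.8 kg.
Tool frame: the origin (TCP) lies on the centre line of the jaws, within the pads' length; the fingertips stand 25 mm ahead of it and the grasp point (between the pads) lies 6 mm ahead of it; z points along the fingers, y is the direction in which the jaws open and shut (so a half turn about z gives the same grasp; the last joint's range is limited). The gripper opens to 85 mm and grips with 20 to 120 N. Pads are 22 mm wide; open, the fingers measure 114 mm over their backs; the gripper's body (76 mm by 85 mm) begins 54 mm behind the grasp point. The pads swing forward as they close: fully open they stand 13 mm farther back than shut.
Start: joints at [1.127, 0.477, 0.022, 1.555, -0.011, 1.109, -0.083], TCP at [0.222, -0.637, 0.256] pointing down, gripper open.
Joint ranges: [-2.96, 2.96], [-0.34, 2.1], [-1.41, 1.46], [0.24, 2.44], [-1.37, 4.51], [0.17, 1.92], [-2.96, 2.96]. Speed limits (rad/s): [2.39, 2.39, 3.14, 3.14, 3.14, 3.14, 3.14].

## Interface

Orientations are given as a unit quaternion [w, x, y, z].
In Python, from station import status, cams, order, models gives the robot as it stands.
- The arm moves only by the tool move_arm, never from a script. Its argument "steps" is one flat list of numbers, 7 for each row, row after row: the gripper's target within -1 to 1 (fully open at 1, half-way at 0, shut at -1), then the shift along the world's x, y, z in cm, then the turn, a rotation vector about the world's x, y, z in degrees. A call has 1 to 8 rows; each row shifts and turns the commanded pose from where the row before left it; what a row does not reach is not made up. A row lasts 1/10 s, in which the tool goes at most 50 mm and 8.59 degrees, less where a joint would pass 70% of its speed; a pose out of reach is approached as far as the arm can. A call with a gripper value outside its range is refused whole. The fingers move at their own pace and stop on an object; "newtons" is the grip in N (left out, the last holds). Time passes only in rows, so rows that do not move let the fingers close. It gives the time, the measured TCP pose, the force and the opening at its end, in the units of the state.
- status.get_obs(): the state, without advancing time (a new reading comes with each control period).
- cams.read_camera(name): name is "scene" or "top" or "wrist"; returns a dict with "pixels" (400x640x3 uint8, red, green, blue), "mtx" (3x3 intrinsics, pixels), "T" (4x4, takes a point from camera to world coordinates); the wrist camera has in their place "T_tool_cam" (4x4, takes a point from camera to tool coordinates, whose origin is the TCP and whose axes are the flange's). Camera axes: x right, y down, z forward; pixel columns grow to the right and rows downward; lengths in m; the calibration is good to about 2 mm. A picture is of the moment at which its call begins: read the wrist's pose just before it. There is no depth.
- order.hand_in(): hands the job in, once; it reports no verdict.
Trained networks look in the newest picture that a camera, given by its name, has taken for a name from the list of things; names that differ only in an ending like _2 or _b are one class to them, and where a whole thing is asked for, a point or a joint stands for the part that bears it (a point fixed in the world has none). Each returns a list of dicts, best first, with "score" (0 to 1); they miss things now and then, are a little off and sometimes report something else, mostly with a low value. They report only what shows in the picture. A call takes as long as a camera call. They do not tell look-alikes from the thing itself.
- models.silhouettes(camera, query): "region" (400x640 bool, what is visible of it) and "box" ([centre column, centre row, width, height] in pixels, round what is visible of it).
- models.place_of(camera, query): "position" ([row, column] in pixels: a listed point, or the origin of a listed thing).
The state is a dict: "t": time; "q": joint angles; "joint_vel": joint speeds; "joint_torque": joint torques, N m; "eef_pos": TCP position; "tool_rot": TCP orientation; "contact_force": force on the tool from outside, world axes, zero at the start; "torque": the same for the moment, N m; "gripper_width": opening from 0.0 (shut) to 1.0 (fully open).
Only numpy, scipy, OpenCV 4.12 (cv2) and the standard library are available. Lean on these libraries where they do the work, as an engineer would, in place of code of your own. Each camera call takes 0.05 s, during which the arm holds its last target.

## Task

Open the filter bay of the steel compost caddy for airing: press the red snap tab on its top fully in, then push the released white cover along its track, away from the filter, until the square filter opening is completely uncovered. Leave the cover lying flat between the rails on the caddy's top and the tab pressed in; do not lift the cover, and leave the creamer, pepper shaker, clip and tins where they stand.

Things in the scene. Friction and masses are not known exactly. Their poses are not given: they have to be found in the camera images.
- caddy: Steel compost caddy with a flat grey top (the deck) 110 mm above the counter; fixed, may face any way. 250 mm long (its x), 157 wide (its y, -97 to +60). Origin on the counter under the track's centre line; z up, +x is the way the cover is pushed. Black rails 7 mm high along x at y = -50 and +50 mm guide the cover; end lips 6 mm high have inner faces at x = -112 and +117 mm.
- bay (a point): Centre of the square filter opening in the deck, at deck level (caddy x -65, y 0, z 110 mm). It is 70 x 70 mm (caddy x -100 to -30) with a black filter 16 mm down. At the start the cover is centred over it.
- tab_top (a point): Centre of the top of the snap tab's press pad: a red block 34 x 34 mm beyond the -y rail (caddy x -13, y -75 mm), its top 22 mm above the deck when out, 12 mm when fully in. A red catch bar runs from it across the track just ahead of the cover's +x edge; 8 mm above the deck, it stops the cover; fully in, it is 2 mm below the deck.
- snap_tab (a joint): Travel of the snap tab straight down: 0 out (cover locked), 0.010 m fully in against its stop (cover free; it is free from about 0.0085). It moves at a steady push of about 5 N, has no return spring and stays where it is left.
- cover: White plastic filter cover, loose, a plate 90 x 90 x 12 mm, about 0.2 kg, lying on the deck between the rails with 2 mm play each side. Origin at the centre of its underside; its axes are parallel to the caddy's. It starts at caddy x of about -65 mm; the opening is clear once it is at x +18 mm or more, and the end lip stops it at +72 mm.
- rib (a point): Centre of the cover's upright push rib, 23 mm above the cover's underside: a white bar 60 mm long (across the track, along y), 10 mm thick (along x), standing 22 mm above the plate's top at the middle of the cover.
- creamer: White ceramic creamer with a handle, 68 mm across, 80 mm high, loose beside the caddy. Origin at the centre of its underside. Leave alone.
- shaker: Glass pepper shaker with a steel cap, 42 mm across, 85 mm high, loose beside the caddy. Origin at the centre of its underside. Leave alone.
- clip: Red plastic bag clip, 75 x 26 x 19 mm, lying loose on the counter. Origin under its centre. Not part of the caddy; leave alone.
- tins: Three-tier stack of round steel tins latched together, 113 mm across, 168 mm high with its handle, loose on the counter to the robot's left. Origin at the centre of its underside. Leave alone.
Mind the look-alikes: they are no part of the job. Several things have the shape of the cover; the one meant has the colours described above.

How it is judged:
By the outcome, as a careful person would: the job done as asked, in the order asked, and still so for the second after the job is handed in, with the robot touching nothing.
It also fails if it takes over 38 s, if anything falls off the work surface, if the arm or the gripper's body presses on something with over 40 N, if the wrist force passes 120 N, or if a joint passes its speed limit or range.

## Working session

There is one attempt and no reset: what is moved stays moved. The work goes in short steps, Python scripts to look and compute and a tool call to move; the robot and the scene stay as the last step left them, time stands still between calls to the robot, and variables do not carry over. Pictures are saved under pics/ and viewed, and the job is handed in when it is done.

Besides the shell and the picture viewer there is one more tool, called after "Request:" as name(argument=value, ...) on one line, values as JSON. move_arm: Moves the arm, as the interface text tells. Its arguments: {"type":"object","properties":{"steps":{"type":"array"},"newtons":{"type":"number"}},"required":["steps"]}

```bash
mkdir -p pics; ls
python3 - <<'E'
from station import status,cams,models
import cv2,numpy as np
o=status.get_obs();print({k:np.round(v,3) for k,v in o.items()})
for c in ['scene','top']:
    d=cams.read_camera(c);cv2.imwrite(f'pics/{c}0.png',d['pixels'][:,:,::-1])
    print(c,d['mtx'].round(1).tolist(),d['T'].round(4).tolist())
    for q in ['bay','tab_top','rib','cover','caddy','creamer','shaker','clip','tins']:
        print(q,[(np.round(r['position'],1).tolist(),round(float(r['score']),2)) for r in models.place_of(c,q)[:4]])
E
```

```text
pics
{'t': np.float64(0.0), 'q': array([ 1.127,  0.478,  0.022,  1.556, -0.012,  1.109, -0.083]), 'joint_vel': array([-0.   , -0.   ,  0.002,  0.   ,  0.001,  0.   ,  0.   ]), 'joint_torque': array([-0.0000e+00, -5.9645e+01,  1.6080e+00, -2.8120e+01,  1.2000e-02,
        9.0000e-03,  0.0000e+00]), 'eef_pos': array([ 0.222, -0.637,  0.255]), 'tool_rot': array([-0.001,  0.986,  0.167, -0.   ]), 'contact_force': array([0.222, 0.118, 0.397]), 'torque': array([ 0.001, -0.008, -0.015]), 'gripper_width': np.float64(1.002)}
scene [[404.0, 0.0, 323.8], [0.0, 404.0, 199.5], [0.0, 0.0, 1.0]] [[-0.43, 0.707, -0.5615, 1.0406], [0.9028, 0.3418, -0.2609, 0.3379], [0.0075, -0.6191, -0.7853, 0.8518], [0.0, 0.0, 0.0, 1.0]]
bay []
tab_top [([196.9, 270.4], 0.91), ([248.6, 354.9], 0.7)]
rib [([183.4, 398.7], 0.89), ([182.7, 190.3], 0.85), ([150.8, 274.9], 0.65)]
cover [([160.6, 273.7], 0.92), ([189.6, 396.0], 0.8), ([187.7, 194.9], 0.66)]
caddy [([235.8, 304.6], 0.75)]
creamer [([237.6, 231.2], 0.72)]
shaker [([249.9, 353.0], 0.96)]
clip [([219.8, 364.3], 0.57)]
tins [([297.7, 436.4], 0.93)]
top [[381.7, 0.0, 313.4], [0.0, 381.7, 192.5], [0.0, 0.0, 1.0]] [[0.0233, -0.9927, 0.1183, 0.3747], [-0.9997, -0.0236, -0.0004, 0.0841], [0.0032, -0.1182, -0.993, 1.1945], [0.0, 0.0, 0.0, 1.0]]
bay [([194.1, 326.4], 0.83), ([166.7, 346.8], 0.52)]
tab_top [([168.5, 347.9], 0.81)]
rib [([181.3, 431.2], 0.9), ([251.1, 387.5], 0.75), ([191.6, 327.4], 0.71), ([253.8, 264.3], 0.68)]
cover [([178.6, 430.3], 0.93), ([247.2, 385.7], 0.74), ([191.4, 327.8], 0.68), ([252.4, 269.4], 0.59)]
caddy [([180.2, 315.7], 0.82)]
creamer [([156.4, 370.3], 0.59), ([191.7, 326.1], 0.4)]
shaker [([184.1, 282.1], 0.48)]
clip [([214.2, 286.0], 0.46)]
tins [([168.8, 212.2], 0.73)]
```

View pics/scene0.png

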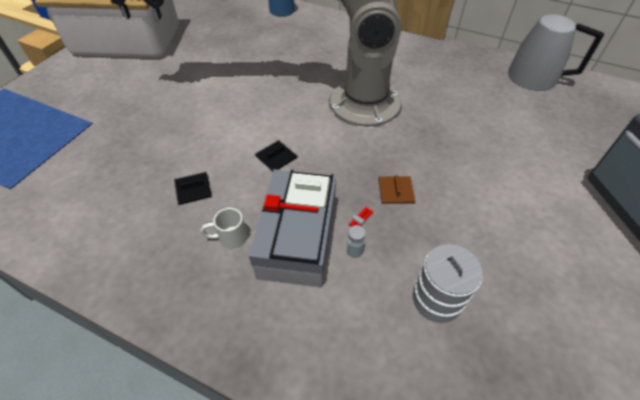

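View pics/top0.png

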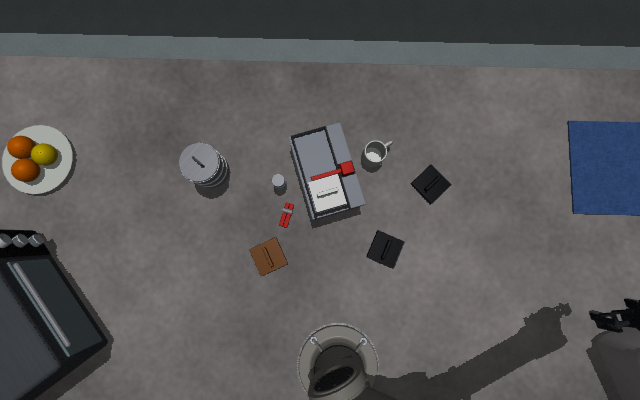

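Run:
```python
import cv2
a=cv2.imread('pics/top0.png')[120:250,240:400];cv2.imwrite('pics/top0z.png',cv2.resize(a,None,fx=4.6,fy=4.6,interpolation=cv2.INTER_CUBIC))
a=cv2.imread('pics/scene0.png')[130:290,190:400];cv2.imwrite('pics/scene0z.png',cv2.resize(a,None,fx=3.7,fy=3.7,interpolation=cv2.INTER_CUBIC))
```

```text
(no output)
```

View pics/top0z.png

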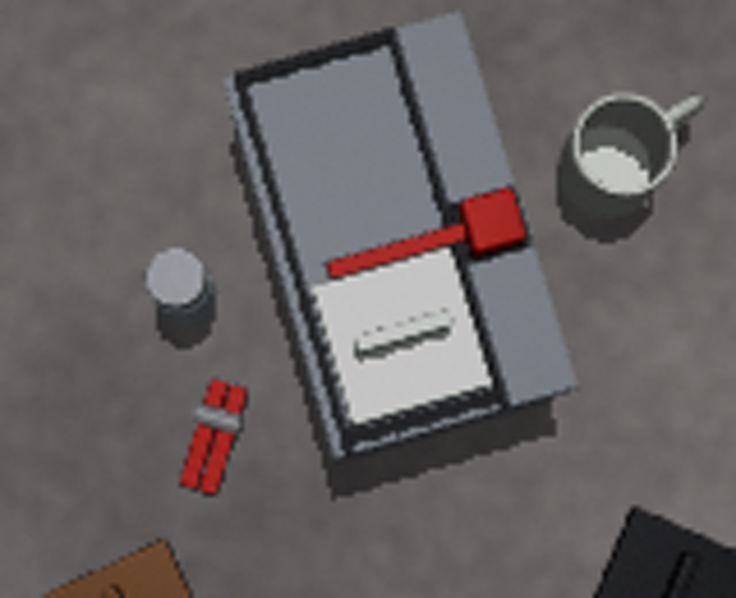

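View pics/scene0z.png

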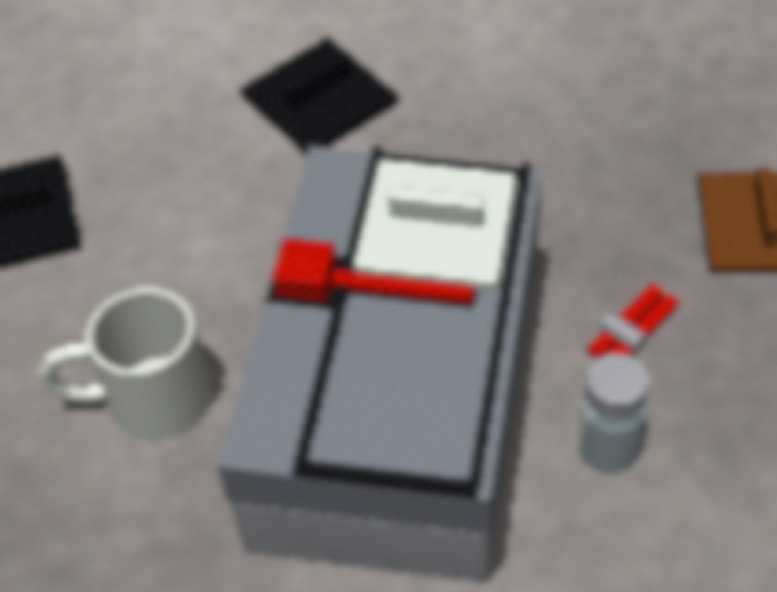

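The top and scene views show the caddy at about (325,175) in the top image. Its white cover is at (327,192), at the robot's end, with the red tab at (348,168). The cover has to be pushed away from the robot. The creamer stands to the right of the caddy, and the shaker and clip to the left.

```bash
cat > h.py <<'E'
from station import status,cams,models
import cv2,numpy as np
from scipy.optimize import least_squares
def proj(d,P):
    T=np.linalg.inv(d['T']);p=(T[:3,:3]@np.asarray(P,float).T).T+T[:3,3];p=p@d['mtx'].T;return p[:,:2]/p[:,2:]
def cad(x,P):
    P=np.asarray(P,float)/1000;c,s=np.cos(x[2]),np.sin(x[2])
    return np.c_[x[0]+c*P[:,0]-s*P[:,1],x[1]+s*P[:,0]+c*P[:,1],P[:,2]]
E
python3 - <<'E'
from h import *
t=cams.read_camera('top');s=cams.read_camera('scene')
def red(d,x0,x1,y0,y1):
    a=d['pixels'].astype(int);m=(a[:,:,0]>110)&(a[:,:,1]<50)&(a[:,:,2]<50);return m
un=lambda L,f,ox,oy:(np.array(L,float)+.5)/f-.5+[ox,oy]
Pd=[[125,-97,110],[-125,-97,110],[-125,60,110],[125,60,110]]
Pp=[[4,-58,132],[4,-92,132],[-30,-92,132],[-30,-58,132]]
mt=un([[460,13],[575,388],[335,458],[230,78],[463,200],[512,187],[526,240],[478,252]],4.6,240,120)
ms=un([[225,470],[312,147],[542,165],[492,492]],3.7,190,130)
def f(x,sel='ts'):
    r=[]
    if 't' in sel: r.append(proj(t,cad(x,Pd+Pp))-mt)
    if 's' in sel: r.append(proj(s,cad(x,Pd))-ms)
    return np.concatenate(r).ravel()
for sel in ['t','s','ts']:
    r=least_squares(f,[.6,.05,.25],args=(sel,),loss='soft_l1');print(sel,r.x.round(4),f(r.x,sel).round(1).tolist())
x=r.x; np.save('cad.npy',x)
for n,d in(('t',t),('s',s)):
    im=d['pixels'][:,:,::-1].copy();im=cv2.resize(im,None,fx=4,fy=4,interpolation=cv2.INTER_CUBIC)
    q=lambda P:((proj(d,cad(x,P))+.5)*4-.5).round().astype(int)
    for poly in (Pd,Pp,[[-110,-45,122],[-20,-45,122],[-20,45,122],[-110,45,122]],[[-70,-30,144],[-60,-30,144],[-60,30,144],[-70,30,144]]):
        cv2.polylines(im,[q(poly)],True,(0,255,0),1)
    im=im[480:1000,960:1600] if n=='t' else im[520:1120,760:1500]
    cv2.imwrite(f'pics/fit_{n}.png',im)
pts=cad(x,[[-13,-75,132],[-65,0,133],[0,0,110],[18,0,133]]);print(pts.round(4))
E
```

```text
t [0.5647 0.0652 0.3025] [0.6, -0.3, 0.5, 0.0, -0.3, -0.0, -1.1, -0.1, -0.5, 0.3, 0.3, -0.1, 0.7, -0.3, -0.4, 0.4]
s [0.564  0.0684 0.3258] [-0.4, -1.0, -0.7, -0.7, 0.0, 0.4, 1.5, 1.2]
ts [0.5639 0.0663 0.3133] [-0.3, -0.3, 0.4, -0.2, -0.1, 0.3, -1.8, 0.5, -1.0, 0.4, -0.2, -0.2, 0.3, -0.4, -0.7, 0.4, -1.8, -1.9, -0.7, -1.3, -0.1, 0.4, -0.1, 1.0]
[[ 0.5747 -0.009   0.132 ]
 [ 0.5021  0.0463  0.133 ]
 [ 0.5639  0.0663  0.11  ]
 [ 0.581   0.0719  0.133 ]]
```

View pics/fit_t.png

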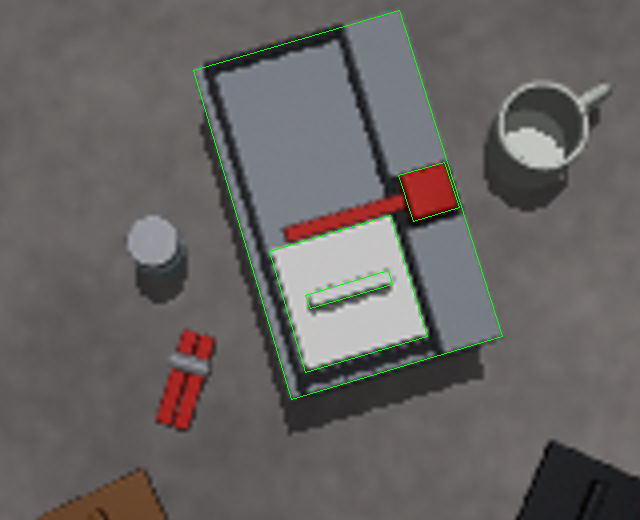

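View pics/fit_s.png

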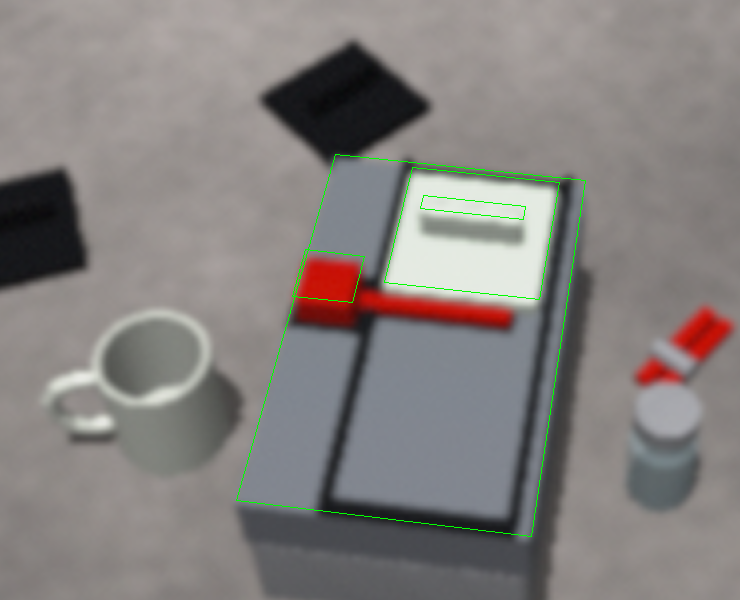

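The caddy fit is good to a few mm: x≈0.564, y≈0.066, yaw≈0.31. I'll move over the tab with the jaws shut, then refine the fit with the wrist camera.

Request:
move_arm(steps=[-1, 2.2, 3.9, 0, 0, 0, 0, -1, 2.2, 3.9, 0, 0, 0, 0, -1, 2.2, 3.9, 0, 0, 0, 0, -1, 2.2, 3.9, 0, 0, 0, 0, -1, 2.2, 3.9, 0, 0, 0, 0, -1, 2.2, 3.9, 0, 0, 0, 0, -1, 2.2, 3.9, 0, 0, 0, 0, -1, 2.2, 3.9, 0, 0, 0, 0], newtons=40)

```text
t: 1.9
eef_pos: [0.3991, -0.3237, 0.2566]
tool_rot: [0.0, 0.986, 0.167, 0.0]
contact_force: [1.2, -0.2, 0.1]
gripper_width: 0.004
```

Request:
move_arm(steps=[-1, 2.2, 3.9, 0, 0, 0, 0, -1, 2.2, 3.9, 0, 0, 0, 0, -1, 2.2, 3.9, 0, 0, 0, 0, -1, 2.2, 3.9, 0, 0, 0, 0, -1, 2.2, 3.9, 0, 0, 0, 0, -1, 2.2, 3.9, 0, 0, 0, 0, -1, 2.0, 3.7, 0, 0, 0, 0, -1, 0, 0, 0, 0, 0, 0])

```text
t: 2.7
eef_pos: [0.5528, -0.0471, 0.2567]
tool_rot: [-0.002, 0.985, 0.172, 0.001]
contact_force: [-0.5, -0.6, -0.1]
gripper_width: 0.001
```

Run:
```python
from h import *
from scipy.spatial.transform import Rotation as R
o=status.get_obs();print({k:np.round(v,3).tolist() for k,v in o.items()})
d=cams.read_camera('wrist');q=o['tool_rot']
Tt=np.eye(4);Tt[:3,:3]=R.from_quat([q[1],q[2],q[3],q[0]]).as_matrix();Tt[:3,3]=o['eef_pos']
print('tool axes',Tt[:3,:3].round(3).tolist())
print('T_tool_cam',d['T_tool_cam'].round(3).tolist(),d['mtx'].round(1).tolist())
d['T']=Tt@d['T_tool_cam'];x=np.load('cad.npy')
im=cv2.cvtColor(d['pixels'],cv2.COLOR_RGB2BGR)
cv2.imwrite('pics/w1raw.png',im)
np.savez('w1.npz',T=d['T'],mtx=d['mtx'])
for poly in ([[125,-97,110],[-125,-97,110],[-125,60,110],[125,60,110]],[[4,-58,132],[4,-92,132],[-30,-92,132],[-30,-58,132]],[[-110,-45,122],[-20,-45,122],[-20,45,122],[-110,45,122]],[[-70,-30,144],[-60,-30,144],[-60,30,144],[-70,30,144]]):
    p=proj(d,cad(x,poly));print(p.round().tolist())
    cv2.polylines(im,[p.round().astype(int)],True,(0,255,0),1)
cv2.imwrite('pics/w1.png',im)
```

```text
{'t': 2.7, 'q': [0.236, 0.299, -0.318, 1.83, 0.104, 1.027, -1.348], 'joint_vel': [0.054, -0.02, 0.074, 0.038, 0.019, 0.013, 0.064], 'joint_torque': [-0.435, -44.854, -1.902, -27.332, 0.116, -0.093, -0.71], 'eef_pos': [0.553, -0.047, 0.257], 'tool_rot': [-0.002, 0.985, 0.172, 0.001], 'contact_force': [-0.547, -0.642, -0.097], 'torque': [-0.045, 0.063, -0.019], 'gripper_width': 0.001}
tool axes [[0.941, 0.338, 0.002], [0.338, -0.941, 0.004], [0.003, -0.003, -1.0]]
T_tool_cam [[0.0, -0.947, -0.32, 0.083], [1.0, -0.0, 0.001, 0.001], [-0.001, -0.32, 0.947, -0.117], [0.0, 0.0, 0.0, 1.0]] [[358.9, 0.0, 319.4], [0.0, 358.9, 193.7], [0.0, 0.0, 1.0]]
[[315.0, -77.0], [307.0, 277.0], [119.0, 271.0], [60.0, -86.0]]
[[251.0, 123.0], [302.0, 125.0], [301.0, 174.0], [253.0, 173.0]]
[[241.0, 266.0], [236.0, 155.0], [110.0, 151.0], [127.0, 263.0]]
[[211.0, 231.0], [210.0, 218.0], [123.0, 215.0], [125.0, 229.0]]
```

View pics/w1.png

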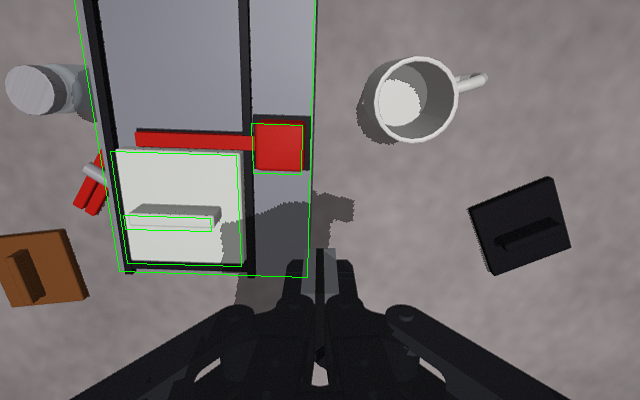

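The wrist view shows the white cover at (180,208) and the red pad top at about (279,147), about 1–3 px off the overlay. I'll refine the pose with this view.

Run:
```python
import cv2
a=cv2.imread('pics/w1raw.png')[100:290,90:330];cv2.imwrite('pics/w1z.png',cv2.resize(a,None,fx=3.1,fy=3.1,interpolation=cv2.INTER_CUBIC))
```

```text
(no output)
```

View pics/w1z.png

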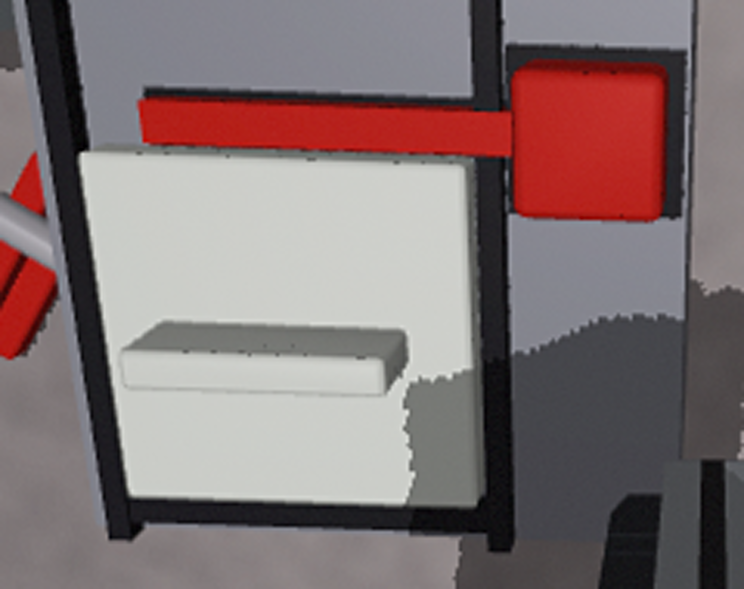

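Run:
```python
from h import *
w=np.load('w1.npz');w={'T':w['T'],'mtx':w['mtx']}
m=(np.array([[515,75],[664,72],[660,220],[515,215],[80,155],[468,167],[480,505],[128,495],[122,350],[388,358],[383,395],[122,388],[695,0]],float)+.5)/3.1-.5+[90,100]
P=[[4,-58,132],[4,-92,132],[-30,-92,132],[-30,-58,132]]
C=[[45,45,122],[45,-45,122],[-45,-45,122],[-45,45,122],[-5,30,144],[-5,-30,144],[-5,-30,144],[-5,30,144]]
C[4][0]=C[5][0]=5
def f(x,full=False):
    c=np.array(C,float);c[:,0]+=x[3]*1000
    return (proj(w,cad(x,np.r_[P,c]))-m[:12]).ravel()
r=least_squares(f,[.564,.066,.31,-.065],loss='soft_l1');print(r.x.round(4),f(r.x).round(1).tolist())
x=r.x;np.save('cad2.npy',x)
print(cad(x,[[-13,-75,132],[-65,0,133],[-95,0,150],[19,0,133]]).round(4))
```

```text
[ 0.5661  0.0642  0.3175 -0.0641] [-0.7, -2.9, 2.4, -0.5, 2.9, 1.1, 0.8, 1.4, -2.2, -1.6, -0.4, -2.0, 0.5, 1.1, -0.1, 1.4, -2.4, -0.1, -0.7, -0.4, 1.8, 1.0, -0.3, 1.0]
[[ 0.5772 -0.0111  0.132 ]
 [ 0.5044  0.0439  0.133 ]
 [ 0.4759  0.0345  0.15  ]
 [ 0.5842  0.0701  0.133 ]]
```

Request:
move_arm(steps=[-1, 1.2, 1.9, -1, 0, 0, -0.8, -1, 1.1, 1.8, -2, 0, 0, -0.8, -1, 0, 0, -3, 0, 0, 0, -1, 0, 0, -2.5, 0, 0, 0, -1, 0, 0, 0, 0, 0, 0, -1, 0, 0, 0, 0, 0, 0])

```text
t: 3.35
eef_pos: [0.5733, -0.0184, 0.1717]
tool_rot: [0.0, 0.988, 0.153, -0.0]
contact_force: [-0.4, -0.9, 0.5]
gripper_width: 0.001
```

Request:
move_arm(steps=[-1, 0.3, 0.8, 0, 0, 0, 0, -1, 0, 0, -0.5, 0, 0, 0, -1, 0, 0, 0, 0, 0, 0])

```text
t: 3.65
eef_pos: [0.5767, -0.0089, 0.1667]
tool_rot: [0.0, 0.988, 0.154, 0.0]
contact_force: [0.2, -1.0, -0.8]
gripper_width: -0.002
```

Run:
```python
from h import *
o=status.get_obs();print(o['eef_pos'].round(4),o['contact_force'].round(1))
for c in ['wrist','scene']:
    d=cams.read_camera(c);im=d['pixels'][:,:,::-1]
    im=im[60:400,150:500] if c=='wrist' else im[140:260,220:380]
    f=2 if c=='wrist' else 4.5
    if c=='wrist': f=1.7
    cv2.imwrite(f'pics/{c}2.png',cv2.resize(im,None,fx=f,fy=f,interpolation=cv2.INTER_CUBIC))
```

```text
[ 0.5767 -0.0089  0.1667] [ 0.2 -1.  -0.8]
```

View pics/wrist2.png

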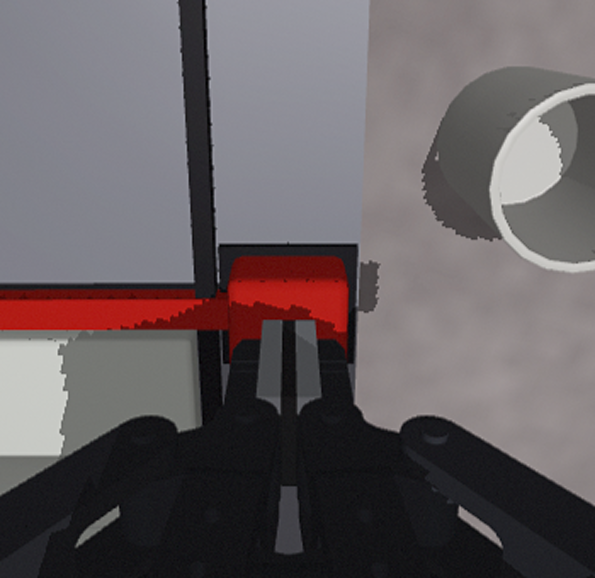

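View pics/scene2.png

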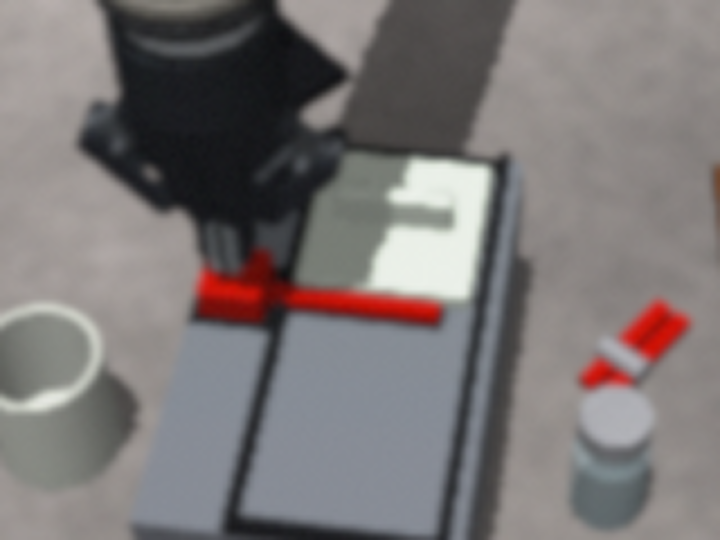

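The closed fingertips are centred over the pad (wrist crop (288,330)), so I'll press it now.

Request:
move_arm(steps=[-1, 0, 0, -0.5, 0, 0, 0, -1, 0, 0, -0.4, 0, 0, 0, -1, 0, 0, -0.4, 0, 0, 0, -1, 0, 0, 0, 0, 0, 0])

```text
t: 4.15
eef_pos: [0.5764, -0.0094, 0.1529]
tool_rot: [0.0, 0.988, 0.153, -0.0]
contact_force: [-0.4, -0.2, 0.3]
gripper_width: -0.001
```

Request:
move_arm(steps=[-1, 0, 0, -0.3, 0, 0, 0, -1, 0, 0, -0.3, 0, 0, 0, -1, 0, 0, 0, 0, 0, 0])

```text
t: 4.45
eef_pos: [0.5764, -0.0094, 0.1471]
tool_rot: [0.0, 0.988, 0.153, -0.0]
contact_force: [-0.5, -0.5, 2.5]
gripper_width: 0.002
```

Request:
move_arm(steps=[-1, 0, 0, -0.3, 0, 0, 0, -1, 0, 0, 0, 0, 0, 0])

```text
t: 4.65
eef_pos: [0.5767, -0.0095, 0.1464]
tool_rot: [0.0, 0.988, 0.153, 0.0]
contact_force: [-7.4, -0.7, 20.7]
gripper_width: 0.002
```

Request:
move_arm(steps=[-1, 0, 0, -0.2, 0, 0, 0, -1, 0, 0, 0, 0, 0, 0])

```text
t: 4.85
eef_pos: [0.5769, -0.0095, 0.1459]
tool_rot: [0.001, 0.988, 0.153, 0.001]
contact_force: [-11.0, -1.3, 32.6]
gripper_width: 0.0
```

Request:
move_arm(steps=[-1, 0, 0, 1.5, 0, 0, 0, -1, 0, 0, 3.5, 0, 0, 0, -1, -3.2, 1.6, 0, 0, 0, 0, -1, -3.2, 1.6, 0, 0, 0, 0, -1, -3.1, 1.5, 0, 0, 0, 0, -1, 0, 0, 0, 0, 0, 0, -1, 0, 0, 0, 0, 0, 0])

```text
t: 5.55
eef_pos: [0.4813, 0.0379, 0.1924]
tool_rot: [0.0, 0.988, 0.154, 0.0]
contact_force: [0.1, -0.2, 0.3]
gripper_width: 0.002
```

Run:
```python
from h import *
o=status.get_obs();print(o['eef_pos'].round(4),o['contact_force'].round(1),o['tool_rot'].round(3))
for c in ['wrist','scene','top']:
    d=cams.read_camera(c);im=d['pixels'][:,:,::-1]
    im=im[60:400,150:500] if c=='wrist' else im[140:260,220:380] if c=='scene' else im[120:250,240:400]
    f=4.5
    if c=='wrist': f=1.7
    cv2.imwrite(f'pics/{c}3.png',cv2.resize(im,None,fx=f,fy=f,interpolation=cv2.INTER_CUBIC))
```

```text
[0.4813 0.0379 0.1924] [ 0.1 -0.2  0.3] [0.    0.988 0.154 0.   ]
```

View pics/wrist3.png

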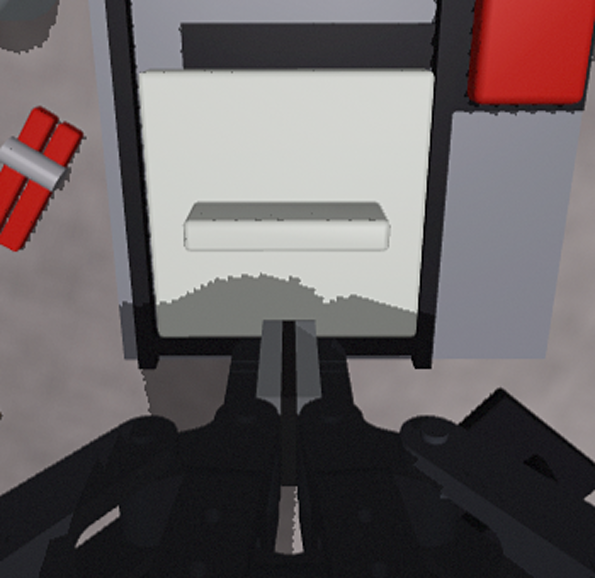

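View pics/scene3.png

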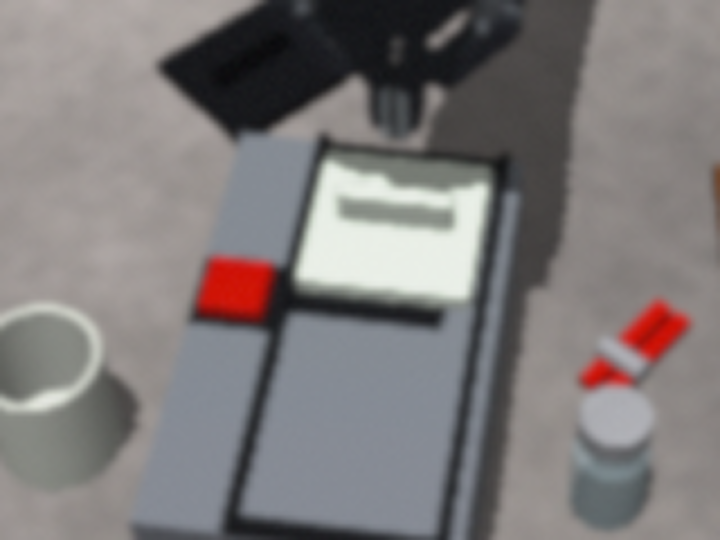

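View pics/top3.png

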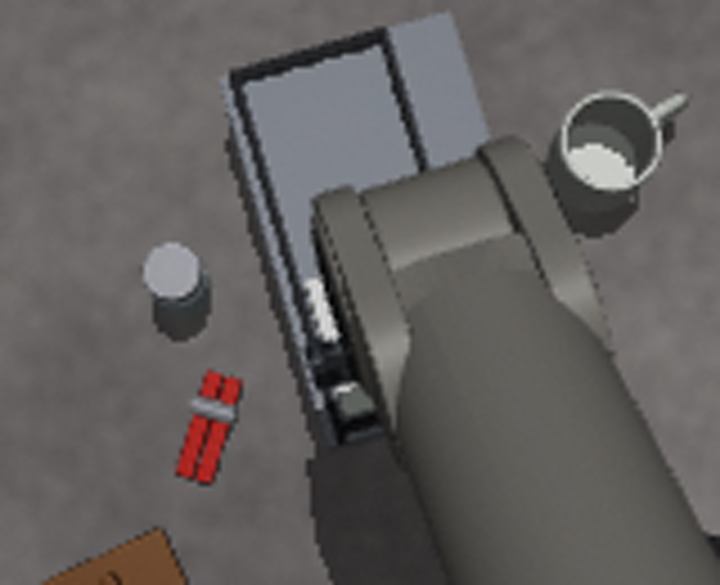

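The tab is fully in: the bar has dropped out of sight, leaving a dark slot at wrist crop (310,45). The fingers are centred on the rib, on its near side. Descending now.

Request:
move_arm(steps=[-1, 0, 0, -2, 0, 0, 0, -1, 0, 0, -1.8, 0, 0, 0, -1, 0, 0, 0, 0, 0, 0])

```text
t: 6.0
eef_pos: [0.4807, 0.037, 0.1523]
tool_rot: [-0.0, 0.988, 0.153, -0.002]
contact_force: [0.5, -1.0, -0.7]
gripper_width: -0.0
```

Run:
```python
from h import *
o=status.get_obs();print(o['eef_pos'].round(4),o['contact_force'].round(1),o['tool_rot'].round(3))
d=cams.read_camera('wrist');im=d['pixels'][:,:,::-1][60:400,150:500]
cv2.imwrite(f'pics/wrist4.png',cv2.resize(im,None,fx=1.7,fy=1.7))
```

```text
[0.4807 0.037  0.1523] [ 0.5 -1.  -0.7] [-0.     0.988  0.153 -0.002]
```

View pics/wrist4.png

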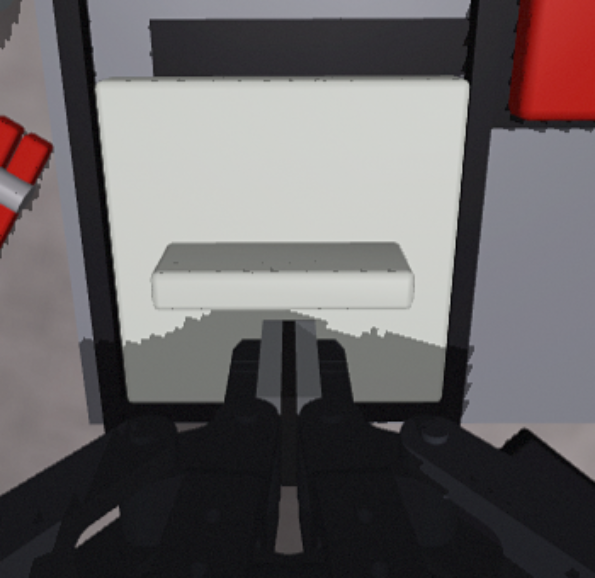

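The tips are about 7 mm behind the rib and close to the plate without touching it. Pushing along the track.

Request:
move_arm(steps=[-1, 0.48, 0.16, 0, 0, 0, 0, -1, 0.48, 0.16, 0, 0, 0, 0, -1, 0.48, 0.16, 0, 0, 0, 0, -1, 0.57, 0.19, 0, 0, 0, 0, -1, 0.57, 0.19, 0, 0, 0, 0, -1, 0.57, 0.19, 0, 0, 0, 0, -1, 0.57, 0.19, 0, 0, 0, 0, -1, 0, 0, 0, 0, 0, 0])

```text
t: 6.85
eef_pos: [0.5199, 0.0507, 0.1544]
tool_rot: [-0.0, 0.988, 0.153, 0.001]
contact_force: [1.0, 0.2, -0.8]
gripper_width: 0.002
```

Run:
```python
from h import *
o=status.get_obs();print(o['eef_pos'].round(4),o['contact_force'].round(1),o['tool_rot'].round(3))
d=cams.read_camera('wrist');im=d['pixels'][:,:,::-1][60:400,150:500]
cv2.imwrite(f'pics/wrist5.png',cv2.resize(im,None,fx=1.7,fy=1.7))
```

```text
[0.5199 0.0507 0.1544] [ 1.   0.2 -0.8] [-0.     0.988  0.153  0.001]
```

View pics/wrist5.png

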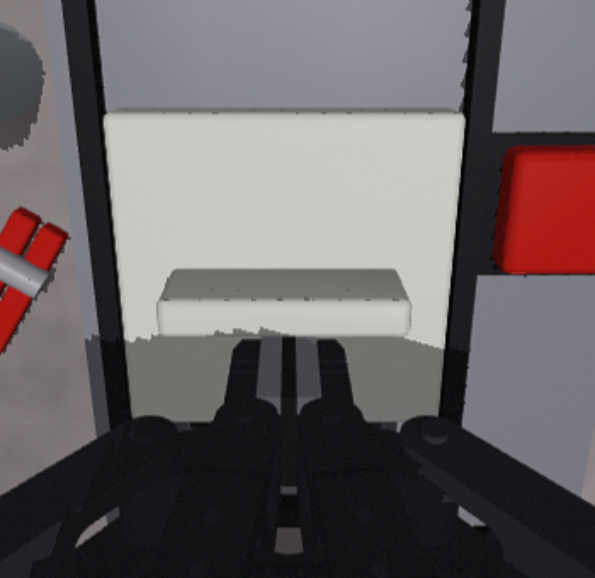

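The cover is sliding flat and squarely. Continuing about 68 mm.

Request:
move_arm(steps=[-1, 0.57, 0.18, 0, 0, 0, 0, -1, 0.67, 0.22, 0, 0, 0, 0, -1, 0.67, 0.22, 0, 0, 0, 0, -1, 0.67, 0.22, 0, 0, 0, 0, -1, 0.67, 0.22, 0, 0, 0, 0, -1, 0.67, 0.22, 0, 0, 0, 0, -1, 0.57, 0.18, 0, 0, 0, 0, -1, 0, 0, 0, 0, 0, 0])

```text
t: 7.7
eef_pos: [0.5646, 0.0652, 0.1544]
tool_rot: [-0.0, 0.988, 0.153, 0.001]
contact_force: [0.7, 0.6, 0.0]
gripper_width: -0.004
```

Request:
move_arm(steps=[-1, 0.57, 0.18, 0, 0, 0, 0, -1, 0.57, 0.18, 0, 0, 0, 0, -1, 0.47, 0.15, 0, 0, 0, 0, -1, 0.38, 0.12, 0, 0, 0, 0, -1, 0, 0, 0, 0, 0, 0])

```text
t: 8.2
eef_pos: [0.5842, 0.0713, 0.1544]
tool_rot: [-0.0, 0.988, 0.153, 0.0]
contact_force: [-0.3, 0.8, -0.0]
gripper_width: -0.001
```

Run:
```python
from h import *
x=np.load('cad2.npy')
o=status.get_obs();e=o['eef_pos'];print(e.round(4),o['contact_force'].round(1),o['tool_rot'].round(3))
c,s=np.cos(x[2]),np.sin(x[2]);print('tcp caddy',c*(e[0]-x[0])+s*(e[1]-x[1]),-s*(e[0]-x[0])+c*(e[1]-x[1]))
for n in ['wrist','scene']:
    d=cams.read_camera(n);im=d['pixels'][:,:,::-1]
    im=im[60:400,150:500] if n=='wrist' else im[140:290,220:380]
    cv2.imwrite(f'pics/{n}6.png',cv2.resize(im,None,fx=1.7 if n=='wrist' else 4,fy=1.7 if n=='wrist' else 4))
```

```text
[0.5842 0.0713 0.1544] [-0.3  0.8 -0. ] [-0.     0.988  0.153  0.   ]
tcp caddy 0.01937671024655493 0.0011429338462463244
```

View pics/wrist6.png

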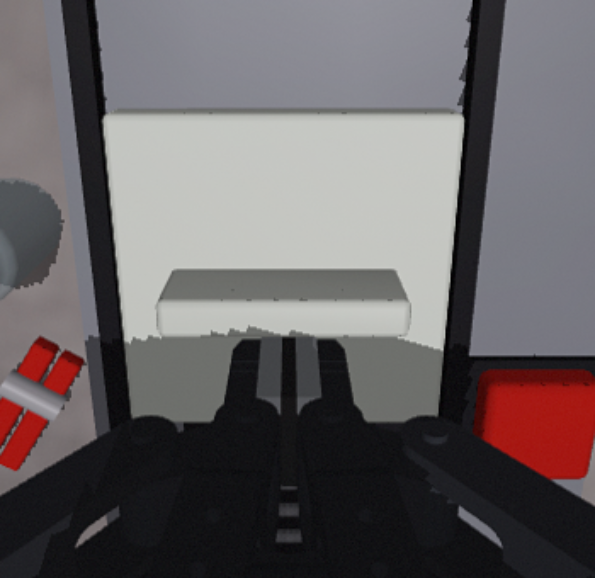

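View pics/scene6.png

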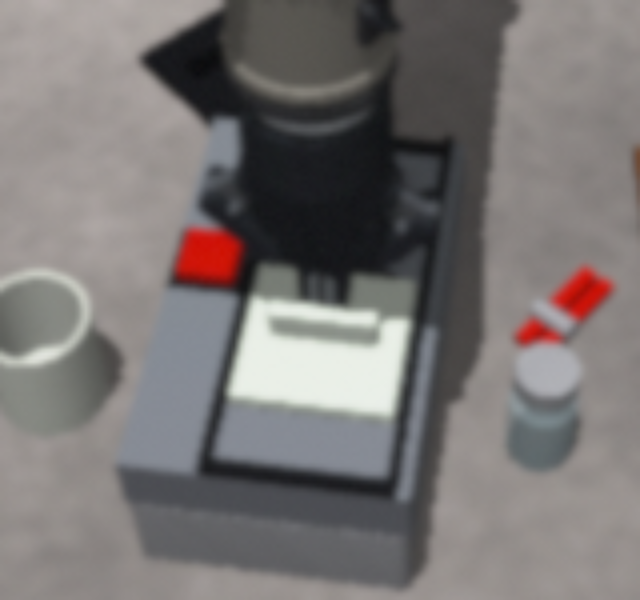

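The cover is at about caddy x +35 mm. Backing off, lifting, and retreating for a check.

Request:
move_arm(steps=[-1, -0.57, -0.19, 0, 0, 0, 0, -1, -0.57, -0.19, 0, 0, 0, 0, -1, 0, 0, 2.5, 0, 0, 0, -1, 0, 0, 4, 0, 0, 0, -1, 0, 0, 4, 0, 0, 0, -1, -1, -4, 0, 0, 0, 0, -1, -1, -4, 0, 0, 0, 0, -1, -1, -4, 0, 0, 0, 0])

```text
t: 9.1
eef_pos: [0.541, -0.0541, 0.2598]
tool_rot: [0.0, 0.988, 0.154, 0.0]
contact_force: [-0.1, -0.7, 0.4]
gripper_width: -0.0
```

Request:
move_arm(steps=[-1, -1, -4, 0, 0, 0, 0, -1, -1, -4, 0, 0, 0, 0, -1, -1, -4, 0, 0, 0, 0, -1, -1, -4, 0, 0, 0, 0, -1, -1, -4, 0, 0, 0, 0, -1, -1, -4, 0, 0, 0, 0, -1, 0, 0, 0, 0, 0, 0, -1, 0, 0, 0, 0, 0, 0])

```text
t: 9.9
eef_pos: [0.481, -0.2936, 0.2592]
tool_rot: [-0.0, 0.988, 0.152, -0.0]
contact_force: [-0.9, -0.3, 1.1]
gripper_width: 0.003
```

Run:
```python
from h import *
x=np.load('cad2.npy')
o=status.get_obs();print(o['t'],o['eef_pos'].round(4),o['contact_force'].round(1))
for n in ['top','scene']:
    d=cams.read_camera(n);im=d['pixels'][:,:,::-1].copy()
    im=cv2.resize(im,None,fx=4,fy=4,interpolation=cv2.INTER_CUBIC)
    for cx in (35,):
        p=((proj(d,cad(x,[[cx-45,-45,122],[cx+45,-45,122],[cx+45,45,122],[cx-45,45,122]]))+.5)*4-.5).round().astype(int);cv2.polylines(im,[p],True,(0,255,0),1)
    im=im[480:1000,960:1600] if n=='top' else im[520:1120,760:1500]
    cv2.imwrite(f'pics/{n}7.png',im)
    print(n,[(q,np.round(r['position'],1).tolist(),round(float(r['score']),2)) for q in['cover','bay','creamer','shaker','clip','tins'] for r in models.place_of(n,q)[:3]])
```

```text
9.9 [ 0.481  -0.2936  0.2592] [-0.9 -0.3  1.1]
top [('cover', [180.0, 430.6], 0.95), ('cover', [256.0, 266.6], 0.77), ('cover', [249.1, 383.0], 0.74), ('bay', [193.5, 326.3], 0.85), ('creamer', [157.1, 369.7], 0.77), ('shaker', [181.2, 281.0], 0.66), ('clip', [214.3, 284.5], 0.49), ('tins', [170.5, 211.4], 0.69)]
scene [('cover', [226.5, 301.5], 0.88), ('cover', [159.2, 276.6], 0.86), ('cover', [186.8, 193.7], 0.78), ('bay', [190.9, 306.6], 0.82), ('creamer', [236.6, 231.3], 0.98), ('shaker', [250.3, 354.8], 0.82), ('shaker', [224.2, 300.4], 0.25), ('clip', [218.4, 363.1], 0.74), ('tins', [299.6, 436.8], 0.71)]
```

View pics/top7.png

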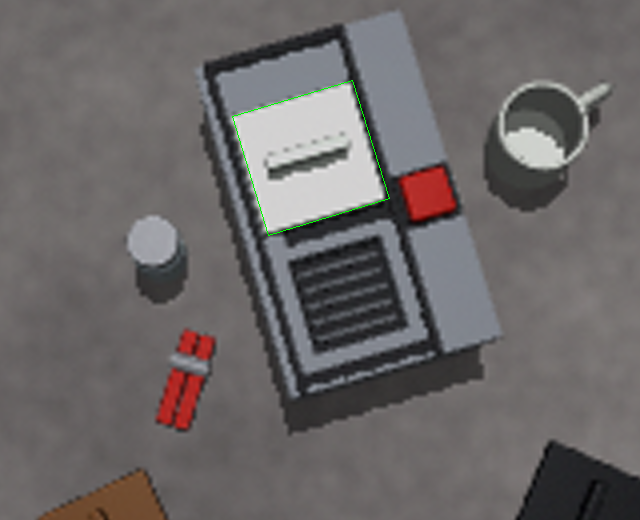

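View pics/scene7.png

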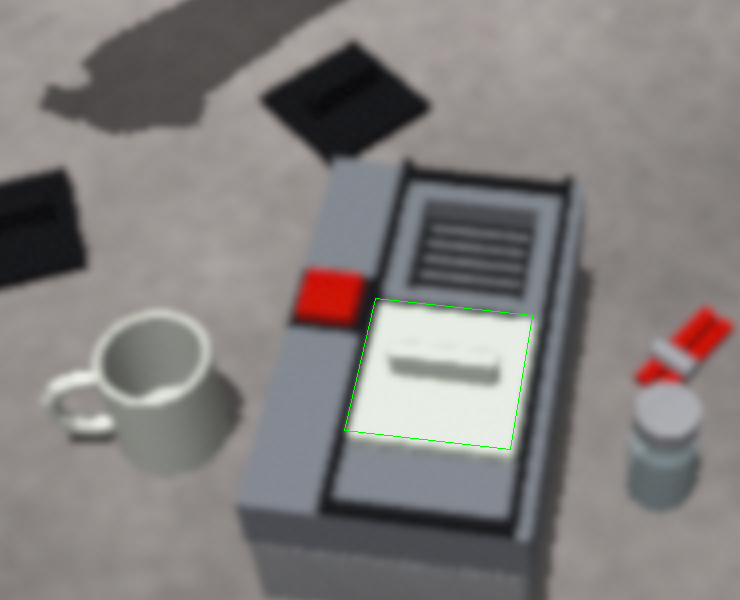

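Both views show the opening fully uncovered (top crop (350,293)), with a strip of deck between it and the cover. The cover lies flat between the rails at about x +35 mm, the tab is in, and nothing else has moved. Handing in.

```bash
python3 -c "
from station import order
print(order.hand_in())"
```

```text
the job is handed in; nothing more can be done
None
```

The filter bay is open: the red tab is fully in and the white cover has been pushed clear of the opening. I handed the job in at about 10 s on the robot's clock.

- **Tab:** I pressed it with the closed fingertips until it met its stop. The force rose to about 33 N with the fingertips at about 121 mm, close to the expected 122 mm. The catch bar then dropped out of sight into its slot.
- **Cover:** I pushed it by the near side of its rib to about caddy x +35 mm, where the opening needs at least +18 mm. It never left the deck.
- **Last checks:** After I backed the arm away, the top and scene pictures showed the following:
  - The square opening is fully uncovered.
  - The cover lies flat between the rails.
  - The tab is still in.
  - The creamer, shaker, clip and tins are where they started, to within a few pixels of detection noise.
- **Disagreements:** In the top view, the network's three best "cover" hits were all look-alike plates. I judged the cover there by eye, against the outline fitted from the caddy's pose. The separate pose estimates differed by 2–3 mm and about 1°, which is well inside the margin.

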